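# Clamp the pine offcut in the sanding jig

## Robot

A 6-joint arm with a two-finger parallel gripper is mounted at the origin on a cart in front of the work surface, level with it; the furniture and walls round the work are solid. World frame = base frame: x ahead of the robot, y to its left, z up, the work surface at z = 0. Lengths are in m, angles in rad, forces in N, time in s.
With the tool pointing down it reaches from about 0.375 to 0.9 m from the base axis. Payload 3.1 kg.
Tool frame: the origin (TCP) lies at the very end of the fingers, on their centre line; the grasp point (between the pads) lies 19 mm behind it (manip.pinch_z is the distance from the TCP to the grasp point, in m); z points along the fingers, y is the line along which they close (so a half turn about z gives the same grasp; the last joint's range is limited). The gripper opens to 85 mm and grips with 20 to 120 N. Pads are 22 mm wide; open, the fingers measure 114 mm over their backs; the gripper's body (76 mm by 85 mm) begins 54 mm behind the grasp point. The pads swing forward as they close: fully open they stand 13 mm farther back than shut.
Start: joints at [1.095, 0.527, 1.433, -0, 1.181, -0.178], TCP at [0.183, 0.598, 0.231] pointing down, gripper open.
Joint ranges: [-3.08, 3.08], [-0.75, 2.2], [0.22, 2.44], [-1.43, 4.57], [0, 2.65], [-2.85, 2.85]. Speed limits (rad/s): [2.79, 2.79, 3.14, 3.14, 3.14, 3.14].

## Interface

Orientations are given as a unit quaternion [x, y, z, w].
In Python, from station import manip gives the robot as it stands.
- The arm moves only by the tool servo_tool, never from a script. Its argument "commands" is one flat list of numbers, 7 for each row, row after row: the shift along the tool's x, y, z each as a share of 500 mm, from -1 to 1, then the turn, a rotation vector about the tool's x, y, z each as a share of 360 degrees, from -1 to 1, then the opening, from -1 (shut) to 1 (fully open). In form: [dx, dy, dz, rx, ry, rz, claw, dx, dy, dz, rx, ry, rz, claw, ...]. A call has 1 to 12 rows; each row shifts and turns the commanded pose from where the row before left it, along the tool's axes as they then stand; what a row does not reach is not made up. A row lasts 1/12 s, in which the tool goes at most 41.7 mm and 7.16 degrees, less where a joint would pass 70% of its speed; a pose out of reach is approached as far as the arm can. A call with a number of a shift or a turn outside -1 to 1 is refused whole. A call with a gripper value outside its range is refused whole. The fingers move at their own pace and stop on an object; "force" is the grip in N (left out, the last holds). Time passes only in rows, so rows that do not move let the fingers close. It gives the time, the measured TCP pose, the force, the opening and the grip force at its end, in the units of the state.
- manip.sense(): the state, without advancing time (a new reading comes with each control period).
- manip.snapshot(name): name is "scene" or "top"; returns a dict with "img" (420x560x3 uint8, red, green, blue), "mtx" (3x3 intrinsics, pixels), "world_to_cam" (4x4, takes a point from world to camera coordinates). Camera axes: x right, y up, looking along -z (the intrinsics and any distortion apply to the point x, -y, -z); pixel columns grow to the right and rows downward; lengths in m; the calibration is good to about 2 mm. A picture is of the moment at which its call begins. There is no depth.
- manip.sign_off(): hands the job in; it is judged then, once.
Trained networks look in a picture, given as the dict that the camera call returned (one of the last four; its "shot" number tells which), for a name from the list of things; names that differ only in an ending like _2 or _b are one class to them, and where a whole thing is asked for, a point or a joint stands for the part that bears it (a point fixed in the world has none). Each returns a list of dicts, best first, with "conf" (0 to 1); they miss things now and then, are a little off and sometimes report something else, mostly with a low value. They report only what shows in the picture. A call takes as long as a camera call. They do not tell look-alikes from the thing itself.
- manip.look_for(picture, query): "box" ([left, top, width, height] in pixels, round what is visible of it).
- manip.silhouettes(picture, query): "pixels" (420x560 bool, what is visible of it) and "box" ([left, top, width, height] in pixels, round what is visible of it).
The state is a dict: "t": time; "q": joint angles; "qd": joint speeds; "tau": joint torques, N m; "tcp_pos": TCP position; "tool_rot": TCP orientation; "force": force on the tool from outside, world axes, zero at the start; "ft_torque": the same for the moment, N m; "finger_gap": opening from 0.0 (shut) to 1.0 (fully open); "gripper_force": force on a finger pad.
Only numpy, scipy, OpenCV 4.12 (cv2) and the standard library are available. Lean on these libraries where they do the work, as an engineer would, in place of code of your own. Each camera call takes 0.05 s, during which the arm holds its last target. There are 200 camera calls.

## Task

Get the long pine offcut ready for sanding: take it out of the wooden rack, where it stands on edge, and lay it flat on the green mat and let go. Then pick it up again and set it flat in the sanding jig, between the steel pins, let go, and push the red lever over until it snaps across and the clamp presses the offcut down. Leave the short offcut in the rack and everything else on the bench where it is.

Things in the scene. Friction and masses are not known exactly. Their poses are not given: they have to be found in the camera images.
- offcut: long pine offcut, 45 x 120 x 19 mm, about 50 g. Origin at the centre of one 45 x 120 face; x along the 45 mm width, y along the length, z through the thickness (wood from z = 0 to 19 mm). It starts in a rack slot on its long edge: x points straight down, z is level. Either face up and either way round will do in the jig
- offcut_mid (a point): centre of the long offcut's volume; axes as offcut. Standing free on its 19 mm edge the offcut is stable up to a lean of about 23 degrees; a sideways push near its top tips it over onto its face
- short_offcut: short pine offcut, 45 x 70 x 19 mm, standing on edge like the long one in the rack's other slot; to be left there. Origin at the centre of one 45 x 70 face, axes as the long one
- rack: low wooden rack fixed to the bench, 134 mm (x) by 140 mm (y); origin at the centre of its underside, z up. Two slots along its y, centred at x = -45 and +45 mm, 22 mm wide, floor 8 mm and walls (8 mm thick) 24 mm above the bench; an offcut reaches 53 mm above the bench. Which slot holds the long one varies. Rack and mat may change places
- mat: thin green mat fixed to the bench, 130 mm (x) by 165 mm (y), 5 mm thick, origin at the centre of its underside, z up; nothing stands on it
- jig: sanding jig fixed to the bench: plywood base 12 mm thick, 110 mm wide (y), x = -86 to +166 mm. Origin on the underside below the bed's centre, x along the bed towards the clamp, z up. Steel pins (10 mm, tapered tops, 14 mm above the base) bound the bed: at x = +-48, y = +-31.5 and x = +-69, y = +-14 mm, 4 mm of play all round; room for fingers between the side pins
- jig_bed (a point): centre of the bed, on the upper side of the jig's base (12 mm above the bench); axes as jig. The offcut lies here with its 120 mm length along x. (A smaller wooden holding jig with a red handle lies on the raised back shelf; it is not this one and is not used.)
- clamp_lever (a joint): angle of the jig's clamp lever (rad): 0 open, about 1.1 closed on the offcut. It turns about a level pin along the jig's y at x = 131, z = 53 mm of the jig. Over-centre: a spring holds it in either end position, and once past the middle (0.55, handle upright) it snaps across by itself. Pushing the handle along the jig's -x (towards the bed) closes it; about 3 N starts it
- lever_grip (a point): point on the axis of the red grip (18 mm thick, 75 mm long), 105 mm from the pin, 16 mm below its tip. In the jig's frame: open x = 186, z = 143 mm (handle leans away from the bed); upright x = 131, z = 158; closed x = 76, z = 143. The lever's steel arm stands up at 63 degrees when open (never nearer the bed's centre than x = 80 mm); its rubber foot lands on the offcut at x = 46 mm
- mallet: beech mallet, 110 x 283 x 52 mm, lying at the back left; leave alone. Origin under its middle
- screwdriver: screwdriver with amber handle, 29 x 200 x 28 mm, lying at the back; leave alone. Origin under its middle
- pine_cube: small pine block, 40 x 55 x 40 mm, behind the vice; leave alone. Origin under its middle
- tape_blue: roll of blue tape, 81 mm across, 24 mm high; leave alone. Origin under its middle
- foam_wedge: pink foam offcut, 95 x 61 x 23 mm, at the back right; leave alone. Origin under its middle
Things that resemble listed ones, but are neither listed nor needed, are in the scene too. There is more than one size of the mat; the one meant has the size given above.

How it is judged:
By the outcome, as a careful person would: the job done as asked, in the order asked, and still so for the second after the job is handed in, with the robot touching nothing.
It also fails if it takes over 58 s, if anything falls off the work surface, if the arm or the gripper's body presses on something with over 40 N, if the wrist force passes 120 N, or if a joint passes its speed limit or range.

## Working session

There is one attempt and no reset: what is moved stays moved. The work goes in short steps, Python scripts to look and compute and a tool call to move; the robot and the scene stay as the last step left them, time stands still between calls to the robot, and variables do not carry over. Pictures are saved under pics/ and viewed, at most 10 in all, crops included, and the job is handed in when it is done.

Besides the shell and the picture viewer there is one more tool, called after "Call:" by a JSON object that holds its "method" and its "body". servo_tool: Moves the arm, as the interface text tells. Its arguments: {"type":"object","properties":{"commands":{"type":"array"},"force":{"type":"number"}},"required":["commands"]}

```bash
mkdir -p pics; ls; python3 - <<'E'
from station import manip
import cv2,numpy as np,pickle
S={}
for n in("scene","top"):
    s=manip.snapshot(n);S[n]=s
    cv2.imwrite(f"pics/{n}0.png",s["img"][:,:,::-1])
    print(n,s["mtx"].tolist(),np.round(s["world_to_cam"],4).tolist(),[k for k in s])
    for q in("offcut","short_offcut","rack","mat","jig","clamp_lever"):
        print(q,[(np.round(d["box"]).tolist(),round(d["conf"],2)) for d in manip.look_for(s,q)])
pickle.dump(S,open("s0.pkl","wb"))
print(manip.sense())
E
```

```text
pics
scene [[528.9725322619397, 0.0, 284.05233874708193], [0.0, 528.9725322619397, 212.5510333158151], [0.0, 0.0, 1.0]] [[-0.4561, -0.8899, -0.0098, 0.1192], [0.6457, -0.3385, 0.6845, -0.4837], [-0.6124, 0.3059, 0.729, -1.9838], [0.0, 0.0, 0.0, 1.0]] ['img', 'mtx', 'world_to_cam', 'shot']
offcut [([238.0, 231.0, 27.0, 12.0], 0.52)]
short_offcut [([251.0, 245.0, 13.0, 11.0], 0.71), ([284.0, 197.0, 17.0, 13.0], 0.53)]
rack [([235.0, 235.0, 41.0, 26.0], 0.72)]
mat [([311.0, 202.0, 43.0, 31.0], 0.88), ([394.0, 197.0, 30.0, 17.0], 0.69), ([167.0, 273.0, 29.0, 24.0], 0.36)]
jig [([168.0, 269.0, 30.0, 27.0], 0.76)]
clamp_lever []
top [[541.0519014384688, 0.0, 278.9755624966443], [0.0, 541.0519014384688, 208.8058377983175], [0.0, 0.0, 1.0]] [[-0.0098, -0.9999, -0.0029, -0.134], [0.9976, -0.01, 0.0691, -0.5698], [-0.0691, -0.0022, 0.9976, -1.9962], [0.0, 0.0, 0.0, 1.0]] ['img', 'mtx', 'world_to_cam', 'shot']
offcut [([222.0, 206.0, 31.0, 8.0], 0.63)]
short_offcut [([117.0, 212.0, 86.0, 32.0], 0.32)]
rack []
mat [([418.0, 232.0, 36.0, 31.0], 0.84), ([317.0, 201.0, 49.0, 37.0], 0.76)]
jig [([114.0, 214.0, 88.0, 29.0], 0.8)]
clamp_lever [([113.0, 225.0, 37.0, 6.0], 0.48)]
{'t': 0.7, 'q': array([ 1.09554451e+00,  5.27447836e-01,  1.43270298e+00, -3.11657661e-06,
        1.18141728e+00, -1.78519202e-01]), 'qd': array([ 0.00036748,  0.00025072, -0.00059465, -0.00034979, -0.00142813,
        0.0001528 ]), 'tau': array([ 3.92097545e-04, -4.42164910e+01, -1.78389645e+01, -2.22170652e-04,
        7.14331873e-04, -3.09537995e-05]), 'tcp_pos': array([0.1827197 , 0.59766584, 0.23134153]), 'tool_rot': array([1.47821999e-01, 9.89013982e-01, 1.11646617e-05, 5.30762169e-06]), 'force': array([ 0.66066253, -0.28162213,  0.29560662]), 'ft_torque': array([-0.00518074, -0.01443694,  0.0196537 ]), 'gripper_force': 0.0, 'finger_gap': 1.0026372913162855}
```

View pics/top0.png

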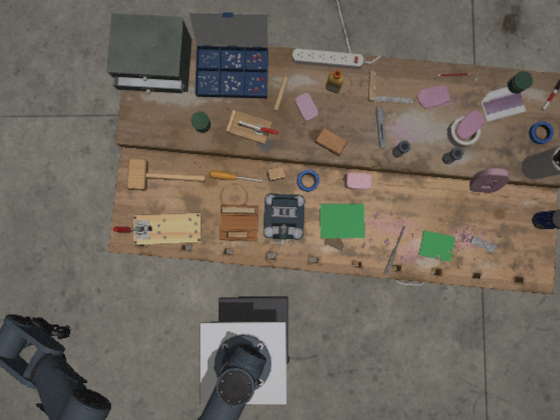

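View pics/scene0.png

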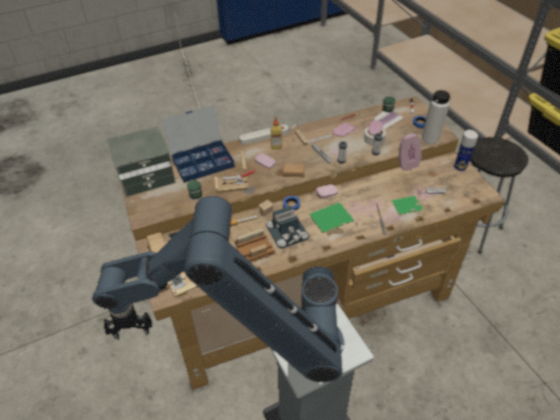

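Candidates. Long offcut: piece in the upper rack slot (237,209), or the shorter one in the lower slot (237,235), or the wood blocks at (332,141) and (276,173). Mat: large green (342,221) or small green (437,246). Jig: bench jig (167,229) or the shelf jig (250,126). I choose the upper slot piece, the large mat and the bench jig, and check them in a close crop.

```bash
cat > h.py <<'E'
import numpy as np,cv2,pickle
def proj(s,P):
    P=np.atleast_2d(P);c=P@s["world_to_cam"][:3,:3].T+s["world_to_cam"][:3,3]
    c=c*[1,-1,-1];u=c@s["mtx"].T;return u[:,:2]/u[:,2:]
def unproj(s,uv,z):
    uv=np.atleast_2d(uv).astype(float);d=np.c_[uv,np.ones(len(uv))]@np.linalg.inv(s["mtx"]).T*[1,-1,-1]
    R=s["world_to_cam"][:3,:3];o=-R.T@s["world_to_cam"][:3,3];d=d@R
    return o+d*((z-o[2])/d[:,2])[:,None]
def crop(s,x0,y0,x1,y1,k):
    return cv2.resize(s["img"][y0:y1,x0:x1,::-1],None,fx=k,fy=k,interpolation=cv2.INTER_CUBIC)
E
python3 - <<'E'
from h import *
S=pickle.load(open("s0.pkl","rb"))
a=crop(S["top"],105,195,265,255,5);b=crop(S["scene"],160,190,360,240+22,4)
im=np.vstack([a,b]);cv2.imwrite("pics/c1.png",im);print(im.shape)
t=S["top"]
for n,z,uv in(("mat",.005,[(320,205),(364,205),(365,238),(320,238)]),):
    m=cv2.inRange(cv2.cvtColor(t["img"],cv2.COLOR_RGB2HSV),(50,120,60),(75,255,255));m[:,400:]=0;m[:,:300]=0
    c=max(cv2.findContours(m,0,1)[0],key=cv2.contourArea);r=cv2.minAreaRect(c);print(r)
    q=unproj(t,cv2.boxPoints(r),z);print(q.round(4),q.mean(0))
for k in[(167,229),(240,223),(237,209),(237,235)]:print(k,unproj(t,k,.03).round(3))
E
```

```text
(588, 800, 3)
((342.0, 220.5), (42.0, 33.0), 0.0)
[[ 0.4622 -0.2956  0.005 ]
 [ 0.5859 -0.2975  0.005 ]
 [ 0.5843 -0.4551  0.005 ]
 [ 0.4607 -0.4526  0.005 ]] [ 0.52328668 -0.37520386  0.005     ]
(167, 229) [[0.497 0.275 0.03 ]]
(240, 223) [[0.516 0.005 0.03 ]]
(237, 209) [[0.569 0.016 0.03 ]]
(237, 235) [[0.472 0.016 0.03 ]]
```

View pics/c1.png

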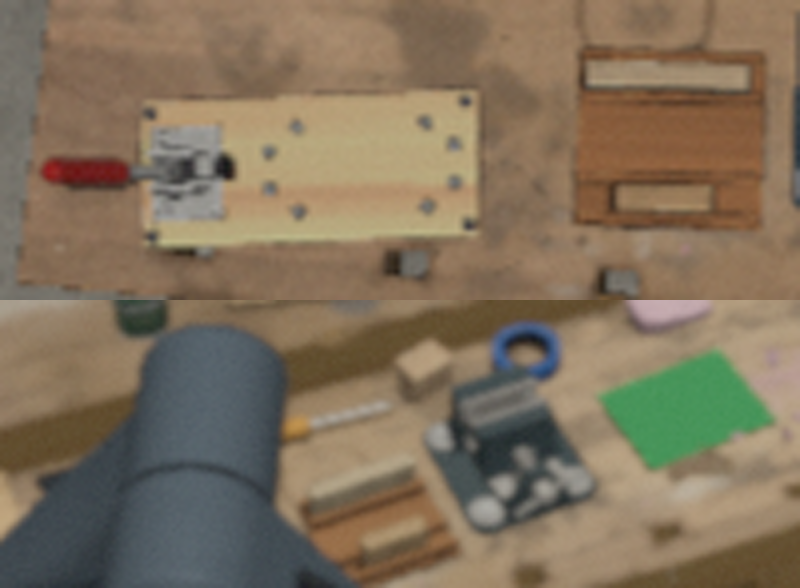

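The crop shows the long offcut standing in the upper slot (crop about (667,76), some 122 mm long) and the short one in the lower slot (663,197). The jig has its clamp to the left with the red lever at (85,172) and the bed between the eight pins. The large mat is clear.

```bash
cat >> h.py <<'E'
def rigid(m,w):
    m=np.array(m,float);w=np.array(w,float);mc=m.mean(0);wc=w.mean(0)
    U,_,V=np.linalg.svd((m-mc).T@(w-wc));R=(V.T@np.diag([1,np.linalg.det(V.T@U.T)])@U.T)
    t=wc-R@mc;return t,np.arctan2(R[1,0],R[0,0]),np.abs(m@R.T+t-w)
E
python3 - <<'E'
from h import *
S=pickle.load(open("s0.pkl","rb"));t=S["top"]
f=lambda c:(np.array(c)+.5)/5-.5+[105,195]
w=unproj(t,f([(296,127),(269,152),(270,188),(299,212),(425,122),(454,143),(455,183),(428,206)]),.026)[:,:2]
m=[(48,-31.5),(69,-14),(69,14),(48,31.5),(-48,-31.5),(-69,-14),(-69,14),(-48,31.5)]
T,a,e=rigid(np.array(m)/1e3,w);print("jig",T.round(4),np.degrees(a),e.max(0))
R=np.array([[np.cos(a),-np.sin(a)],[np.sin(a),np.cos(a)]])
for n,p in dict(open=(.186,0),up=(.131,0),closed=(.076,0)).items():print(n,(T+R@p).round(4))
for n,z,c in(("long",.053,[(584,60),(750,68),(750,92),(584,84)]),("rackbase",.024,[(582,50),(765,54),(762,228),(575,225)]),("short",.053,[(613,182),(712,188),(712,213),(613,209)])):
    q=unproj(t,f(c),z);print(n,q[:,:2].round(4).tolist(),q.mean(0).round(4),"dirdeg",np.degrees(np.arctan2(*(q[0]-q[1])[1::-1][::-1][[1,0]] if 0 else ((q[0]-q[1])[1],(q[0]-q[1])[0]))),np.linalg.norm(q[0]-q[1]))
from station import manip
print(manip.sense()["t"])
from scipy.spatial.transform import Rotation as Ro
print(Ro.from_quat(manip.sense()["tool_rot"]).as_matrix().round(3))
E
```

```text
jig [0.5008 0.239 ] 91.75151540433694 [0.00095312 0.0004487 ]
open [0.4951 0.4249]
up [0.4967 0.37  ]
closed [0.4984 0.315 ]
long [[0.5763, 0.0713], [0.5692, -0.0504], [0.5516, -0.0503], [0.5587, 0.0713]] [0.564  0.0105 0.053 ] dirdeg 86.66028889460446 0.12188045687724473
rackbase [[0.586, 0.0759], [0.5816, -0.0603], [0.4524, -0.0571], [0.456, 0.0814]] [0.519 0.01  0.024] dirdeg 88.16906276246249 0.13622663855222686
short [[0.4867, 0.0503], [0.4816, -0.022], [0.4634, -0.0219], [0.467, 0.0504]] [0.4747 0.0142 0.053 ] dirdeg 85.9679792355137 0.07251678578451574
0.7
[[-0.956  0.292  0.   ]
 [ 0.292  0.956  0.   ]
 [-0.     0.    -1.   ]]
```

Call:
{"method": "servo_tool", "body": {"commands": [0, 0, 0, 0, 0, 0.0192, 1, 0, 0, 0, 0, 0, 0.0192, 1, 0, 0, 0, 0, 0, 0.0192, 1, 0, 0, 0, 0, 0, 0.0192, 1, 0, 0, 0, 0, 0, 0.0192, 1, 0, 0, 0, 0, 0, 0.0192, 1, 0, 0, 0, 0, 0, 0.0192, 1, 0, 0, 0, 0, 0, 0.0192, 1, 0, 0, 0, 0, 0, 0.0192, 1, 0, 0, 0, 0, 0, 0.0192, 1, 0, 0, 0, 0, 0, 0.0192, 1]}}

```text
t: 1.62
tcp_pos: [0.1828, 0.5977, 0.2314]
tool_rot: [0.728, 0.686, 0.0, -0.0]
force: [0.1, -0.3, 0.1]
finger_gap: 0.998
gripper_force: 0.0
```

```bash
cat > st.py <<'E'
# usage: st.py x y z yaw_of_tool_y_deg -> remaining shift in tool axes (shares of 500 mm) and turn
import sys,numpy as np
from station import manip
from scipy.spatial.transform import Rotation as Ro
s=manip.sense();R=Ro.from_quat(s["tool_rot"])
x,y,z,a=map(float,sys.argv[1:5]);a=np.radians(a)
Y=np.array([np.cos(a),np.sin(a),0]);Z=np.array([0,0,-1.]);G=Ro.from_matrix(np.c_[np.cross(Y,Z),Y,Z])
print("t",s["t"],"pos",s["tcp_pos"].round(4),"F",s["force"].round(2),"gap",round(s["finger_gap"],3),s["gripper_force"],"q",s["q"].round(2))
print("shift/500 now-axes",(R.inv().apply(np.array([x,y,z])-s["tcp_pos"])/.5).round(4),"turn/360",((R.inv()*G).as_rotvec()/(2*np.pi)).round(4))
E
python3 st.py .564 .0105 .14 -3
```

```text
t 1.6167 pos [0.1828 0.5977 0.2314] F [ 0.11 -0.28  0.09] gap 0.998 0.0 q [1.1  0.53 1.43 0.   1.18 1.15]
shift/500 now-axes [-1.1274  0.8304  0.1826] turn/360 [ 0.     -0.     -0.0011]
```

Call:
{"method": "servo_tool", "body": {"commands": [-0.0564, 0.0415, 0, 0, 0, 0, 1, -0.0564, 0.0415, 0, 0, 0, 0, 1, -0.0564, 0.0415, 0, 0, 0, 0, 1, -0.0564, 0.0415, 0, 0, 0, 0, 1, -0.0564, 0.0415, 0, 0, 0, 0, 1, -0.0564, 0.0415, 0, 0, 0, 0, 1, -0.0564, 0.0415, 0, 0, 0, 0, 1, -0.0564, 0.0415, 0, 0, 0, 0, 1, -0.0564, 0.0415, 0, 0, 0, 0, 1, -0.0564, 0.0415, 0, 0, 0, 0, 1, -0.0564, 0.0415, 0, 0, 0, 0, 1, -0.0564, 0.0415, 0, 0, 0, 0, 1]}}

```text
t: 2.62
tcp_pos: [0.4143, 0.2451, 0.2316]
tool_rot: [0.726, 0.688, 0.0, 0.0]
force: [0.7, 0.3, 0.1]
finger_gap: 0.998
gripper_force: 0.0
```

Call:
{"method": "servo_tool", "body": {"commands": [-0.0564, 0.0415, 0, 0, 0, 0, 1, -0.0564, 0.0415, 0, 0, 0, 0, 1, -0.0564, 0.0415, 0, 0, 0, 0, 1, -0.0564, 0.0415, 0, 0, 0, 0, 1, -0.0564, 0.0415, 0, 0, 0, 0, 1, -0.0564, 0.0415, 0, 0, 0, 0, 1, -0.0564, 0.0415, 0, 0, 0, 0, 1, -0.0564, 0.0415, 0, 0, 0, 0, 1, 0, 0, 0, 0, 0, 0, 1]}}

```text
t: 3.37
tcp_pos: [0.5721, 0.0066, 0.2318]
tool_rot: [0.727, 0.686, 0.001, 0.003]
force: [0.8, 0.4, 0.6]
finger_gap: 0.997
gripper_force: 0.0
```

```bash
python3 st.py .564 .0105 .033 -3; python3 - <<'E'
from h import *
from station import manip
s=manip.snapshot("scene");t=manip.snapshot("top")
p=[int(v) for v in proj(s,[.53,.01,.05])[0]];q=[int(v) for v in proj(t,[.53,.01,.1])[0]];print(p,q)
im=np.hstack([crop(s,p[0]-35,p[1]-50,p[0]+35,p[1]+40,5),crop(t,q[0]-40,q[1]-50,q[0]+40,q[1]+40,5)]);cv2.imwrite("pics/c2.png",im);print(im.shape)
E
```

```text
t 3.3667 pos [0.5721 0.0066 0.2318] F [0.83 0.44 0.58] gap 0.997 0.0 q [-0.18  0.45  1.57 -0.    1.11 -0.12]
shift/500 now-axes [ 0.008  -0.0193  0.3975] turn/360 [ 0.001   0.0005 -0.0009]
[253, 238] [237, 218]
(450, 750, 3)
```

Call:
{"method": "servo_tool", "body": {"commands": [0, 0, 0.06, 0, 0, 0, 1, 0, 0, 0.06, 0, 0, 0, 1, 0, 0, 0.06, 0, 0, 0, 1, 0, 0, 0.05, 0, 0, 0, 1, 0, 0, 0.03, 0, 0, 0, 1, 0, 0, 0, 0, 0, 0, 1]}}

```text
t: 3.97
tcp_pos: [0.5635, 0.0144, 0.0981]
tool_rot: [0.725, 0.689, -0.002, -0.004]
force: [0.2, 0.2, -0.1]
finger_gap: 0.997
gripper_force: 0.0
```

```bash
python3 st.py .564 .0105 .033 -3; python3 - <<'E'
from h import *
from station import manip
s=manip.snapshot("scene");t=manip.snapshot("top")
p=[int(v) for v in proj(s,[.53,.01,.05])[0]];q=[int(v) for v in proj(t,[.53,.01,.1])[0]];print(p,q)
im=np.hstack([crop(s,p[0]-35,p[1]-50,p[0]+35,p[1]+40,5),crop(t,q[0]-40,q[1]-50,q[0]+40,q[1]+40,5)]);cv2.imwrite("pics/c2.png",im);print(im.shape)
E
```

```text
t 3.9667 pos [0.5635 0.0144 0.0981] F [ 0.16  0.16 -0.15] gap 0.997 0.0 q [-0.17  0.64  1.69  0.    0.82 -0.12]
shift/500 now-axes [-0.0079  0.0024  0.1302] turn/360 [-0.0014 -0.0002  0.0001]
[253, 238] [237, 218]
(450, 750, 3)
```

View pics/c2.png

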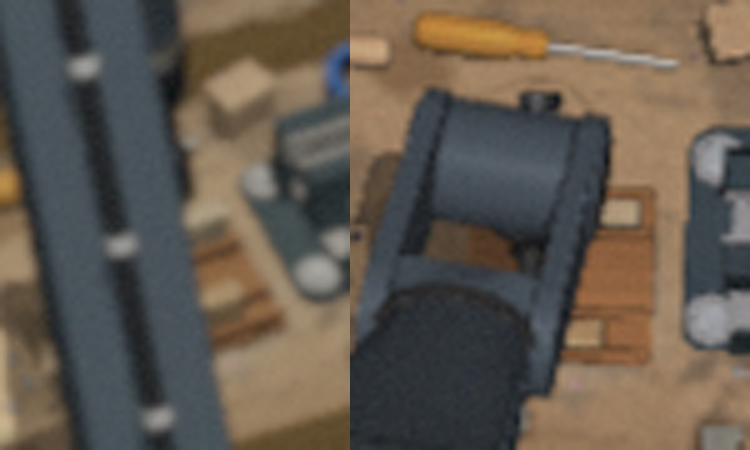

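Call:
{"method": "servo_tool", "body": {"commands": [-0.004, 0, 0.035, 0, 0, 0, 1, 0, 0, 0.04, 0, 0, 0, 1, 0, 0, 0.035, 0, 0, 0, 1, 0, 0, 0.02, 0, 0, 0, 1, 0, 0, 0.0, 0, 0, 0, 1, 0, 0, 0.0, 0, 0, 0, 1, 0, 0, 0.0, 0, 0, 0, 1]}}

```text
t: 4.65
tcp_pos: [0.5682, 0.0105, 0.0377]
tool_rot: [0.725, 0.688, 0.001, 0.001]
force: [0.0, 0.2, 0.4]
finger_gap: 1.001
gripper_force: 0.0
```

```bash
python3 st.py .564 .0105 .0275 -3
```

```text
t 4.65 pos [0.5682 0.0105 0.0377] F [0.04 0.15 0.38] gap 1.001 0.0 q [-0.18  0.74  1.71  0.    0.69 -0.13]
shift/500 now-axes [-0.0004 -0.0084  0.0204] turn/360 [ 0.0004  0.     -0.0001]
```

Call:
{"method": "servo_tool", "body": {"commands": [0, -0.008, 0.01, 0, 0, 0, 1, 0, 0, 0.01, 0, 0, 0, 1, 0, 0, 0, 0, 0, 0, 1, 0, 0, 0, 0, 0, 0, -1, 0, 0, 0, 0, 0, 0, -1, 0, 0, 0, 0, 0, 0, -1, 0, 0, 0, 0, 0, 0, -1, 0, 0, 0, 0, 0, 0, -1, 0, 0, 0, 0, 0, 0, -1, 0, 0, 0, 0, 0, 0, -1], "force": 40}}

```text
t: 5.48
tcp_pos: [0.5636, 0.0106, 0.0265]
tool_rot: [0.726, 0.688, 0.0, 0.0]
force: [0.8, 0.5, 0.2]
finger_gap: 0.216
gripper_force: 43.5
```

```bash
python3 st.py .564 .0105 .0275 -3
```

```text
t 5.4833 pos [0.5636 0.0106 0.0265] F [0.82 0.5  0.21] gap 0.216 43.491636514663696 q [-0.18  0.75  1.73 -0.    0.66 -0.13]
shift/500 now-axes [-0.0001  0.0008 -0.0021] turn/360 [ 0.0001  0.     -0.0001]
```

Call:
{"method": "servo_tool", "body": {"commands": [0, 0, -0.03, 0, 0, 0, -1, 0, 0, -0.06, 0, 0, 0, -1, 0, 0, -0.07, 0, 0, 0, -1, 0, 0, -0.07, 0, 0, 0, -1, 0, 0, -0.07, 0, 0, 0, -1, 0, 0, -0.04, 0, 0, 0, -1, 0, 0, 0, 0, 0, 0, -1]}}

```text
t: 6.07
tcp_pos: [0.5662, 0.0103, 0.2015]
tool_rot: [0.726, 0.688, 0.003, 0.004]
force: [-0.2, 0.7, -0.2]
finger_gap: 0.214
gripper_force: 43.5
```

Call:
{"method": "servo_tool", "body": {"commands": [-0.03, -0.004, 0, 0, 0, 0, -1, -0.06, -0.009, 0, 0, 0, 0, -1, -0.075, -0.01, 0, 0, 0, 0, -1, -0.075, -0.01, 0, 0, 0, 0, -1, -0.075, -0.01, 0, 0, 0, 0, -1, -0.075, -0.01, 0, 0, 0, 0, -1, -0.075, -0.01, 0, 0, 0, 0, -1, -0.075, -0.01, 0, 0, 0, 0, -1, -0.075, -0.01, 0, 0, 0, 0, -1, -0.075, -0.01, 0, 0, 0, 0, -1, -0.06, -0.008, 0, 0, 0, 0, -1, -0.03, 0, 0, 0, 0, 0, -1]}}

```text
t: 7.07
tcp_pos: [0.4904, -0.3798, 0.195]
tool_rot: [0.727, 0.687, -0.001, -0.0]
force: [0.7, -0.6, 0.7]
finger_gap: 0.216
gripper_force: 43.5
```

Call:
{"method": "servo_tool", "body": {"commands": [0, 0, 0, 0, 0, 0, -1, 0, 0, 0, 0, 0, 0, -1]}}

```text
t: 7.23
tcp_pos: [0.4915, -0.3753, 0.1951]
tool_rot: [0.726, 0.688, 0.0, -0.001]
force: [-0.4, 0.1, -0.8]
finger_gap: 0.211
gripper_force: 43.4
```

```bash
python3 st.py .493 -.375 .025 -3
```

```text
t 7.2333 pos [ 0.4915 -0.3753  0.1951] F [-0.37  0.1  -0.8 ] gap 0.211 43.448649644851685 q [-0.83  0.56  1.48  0.    1.1  -0.78]
shift/500 now-axes [-2.000e-04  3.400e-03  3.403e-01] turn/360 [-0.0002 -0.0004 -0.0003]
```

Call:
{"method": "servo_tool", "body": {"commands": [0, 0.003, 0.03, 0, 0, 0, -1, 0, 0, 0.06, 0, 0, 0, -1, 0, 0, 0.07, 0, 0, 0, -1, 0, 0, 0.07, 0, 0, 0, -1, 0, 0, 0.06, 0, 0, 0, -1, 0, 0, 0.03, 0, 0, 0, -1, 0, 0, 0.01, 0, 0, 0, -1, 0, 0, 0, 0, 0, 0, -1, 0, 0, 0, 0, 0, 0, -1, 0, 0, 0, 0, 0, 0, -1]}}

```text
t: 8.07
tcp_pos: [0.4948, -0.3762, 0.033]
tool_rot: [0.725, 0.688, 0.0, 0.001]
force: [-0.9, 0.2, -0.4]
finger_gap: 0.215
gripper_force: 43.4
```

```bash
python3 st.py .493 -.375 .0235 -3;python3 - <<'E'
from h import *
from station import manip
s=manip.snapshot("scene");p=[int(v) for v in proj(s,[.5,-.375,.05])[0]]
cv2.imwrite("pics/c3.png",crop(s,p[0]-40,p[1]-35,p[0]+40,p[1]+35,7))
E
```

```text
t 8.0667 pos [ 0.4948 -0.3762  0.033 ] F [-0.86  0.18 -0.38] gap 0.215 43.43163728713989 q [-0.83  0.79  1.57  0.    0.78 -0.78]
shift/500 now-axes [ 0.0023 -0.0037  0.0189] turn/360 [0.0003 0.0003 0.0001]
```

View pics/c3.png

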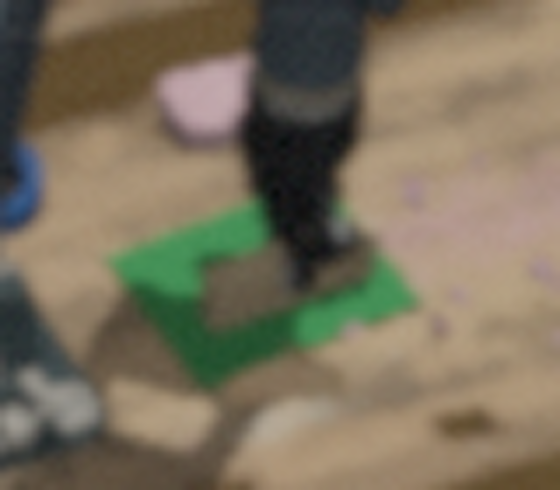

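The crop shows the gripper holding the offcut upright over the near middle of the large mat (crop about (290,280)).

Call:
{"method": "servo_tool", "body": {"commands": [0, 0, 0.008, 0, 0, 0, -1, 0, 0, 0.006, 0, 0, 0, -1, 0, 0, 0.005, 0, 0, 0, -1, 0, 0, 0, 0, 0, 0, -1, 0, 0, 0, 0, 0, 0, -1]}}

```text
t: 8.53
tcp_pos: [0.4939, -0.3766, 0.0234]
tool_rot: [0.726, 0.688, 0.0, 0.001]
force: [-2.3, 2.4, 7.6]
finger_gap: 0.217
gripper_force: 44.6
```

Call:
{"method": "servo_tool", "body": {"commands": [0, 0, -0.001, 0, 0, 0, -1, 0, 0, 0, 0, 0, 0, -0.4, 0, 0, 0, 0, 0, 0, 0.2, 0, 0, 0, 0, 0, 0, 0.6, 0, 0, 0, 0, 0, 0, 0.6, 0, 0, 0, 0, 0, 0, 0.6, 0, 0, -0.02, 0, 0, 0, 0.6, 0, 0, -0.05, 0, 0, 0, 0.6, 0, 0, -0.05, 0, 0, 0, 0.6, 0, 0, -0.03, 0, 0, 0, 0.6, 0, 0, 0, 0, 0, 0, 0.6]}}

```text
t: 9.45
tcp_pos: [0.4956, -0.3782, 0.1016]
tool_rot: [0.726, 0.688, -0.0, 0.004]
force: [0.5, -0.6, 1.5]
finger_gap: 0.799
gripper_force: 0.0
```

Call:
{"method": "servo_tool", "body": {"commands": [0, -0.04, 0, 0, 0, 0, -1, 0, -0.05, 0, 0, 0, 0, -1, 0, -0.03, 0, 0, 0, 0, -1, 0, 0, 0, 0, 0, 0, -1, 0, 0, 0, 0, 0, 0, -1, 0, 0, 0, 0, 0, 0, -1]}}

```text
t: 9.95
tcp_pos: [0.4344, -0.3735, 0.0972]
tool_rot: [0.726, 0.688, 0.0, 0.001]
force: [-0.2, -0.3, 0.4]
finger_gap: 0.003
gripper_force: 0.0
```

```bash
python3 st.py .443 -.375 .040 -3;python3 - <<'E'
from h import *
from station import manip
s=manip.snapshot("scene");p=[int(v) for v in proj(s,[.5,-.375,.05])[0]]
cv2.imwrite("pics/c4.png",crop(s,p[0]-40,p[1]-35,p[0]+40,p[1]+35,7))
E
```

```text
t 9.95 pos [ 0.4344 -0.3735  0.0972] F [-0.2  -0.27  0.44] gap 0.003 0.0 q [-0.91  0.64  1.68  0.    0.82 -0.85]
shift/500 now-axes [-0.0021  0.0173  0.1145] turn/360 [ 0.0001  0.0001 -0.0001]
```

View pics/c4.png

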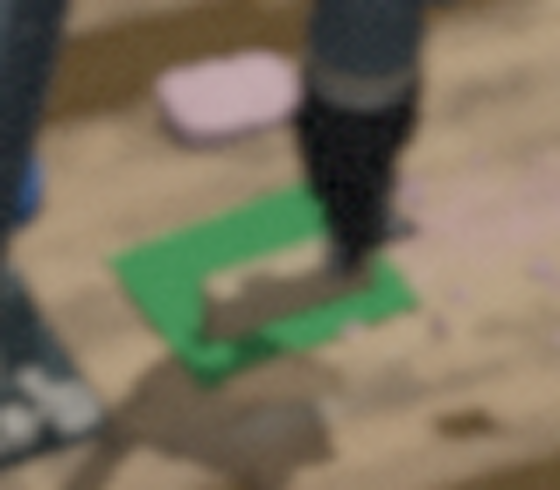

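The offcut stands free on the mat at crop (290,285), with the closed fingers on the robot side of it.

Call:
{"method": "servo_tool", "body": {"commands": [0, 0, 0.04, 0, 0, 0, -1, 0, 0, 0.05, 0, 0, 0, -1, 0, 0, 0.025, 0, 0, 0, -1, 0, 0.02, 0, 0, 0, 0, -1, 0, 0.03, 0, 0, 0, 0, -1, 0, 0.02, 0, 0, 0, 0, -1, 0, 0.014, 0, 0, 0, 0, -1, 0, 0.014, 0, 0, 0, 0, -1, 0, 0.014, 0, 0, 0, 0, -1, 0, 0.01, 0, 0, 0, 0, -1, 0, 0.005, 0, 0, 0, 0, -1, 0, 0, 0, 0, 0, 0, -1]}}

```text
t: 11.0
tcp_pos: [0.4976, -0.3764, 0.04]
tool_rot: [0.725, 0.688, -0.0, 0.0]
force: [-0.7, -1.2, -0.7]
finger_gap: -0.002
gripper_force: 0.0
```

Call:
{"method": "servo_tool", "body": {"commands": [0, 0, -0.03, 0, 0, 0, -1, 0, -0.06, -0.05, 0, 0, 0, -1, 0, -0.06, -0.06, 0, 0, 0, 1, 0, 0, -0.06, 0, 0, 0, 1, 0, 0, 0, 0, 0, 0, 1]}}

```text
t: 11.42
tcp_pos: [0.438, -0.3755, 0.1445]
tool_rot: [0.726, 0.687, -0.0, 0.004]
force: [1.2, -1.2, 0.3]
finger_gap: 0.42
gripper_force: 0.0
```

```bash
python3 st.py .523 -.375 .080 -3;python3 - <<'E'
from h import *
from station import manip
s=manip.snapshot("scene");t=manip.snapshot("top");p=[int(v) for v in proj(s,[.52,-.375,.02])[0]]
q=[int(v) for v in proj(t,[.52,-.375,.02])[0]];print(p,q)
im=np.hstack([crop(s,p[0]-35,p[1]-35,p[0]+35,p[1]+35,5),crop(t,q[0]-40,q[1]-35,q[0]+40,q[1]+35,5)])
cv2.imwrite("pics/c5.png",im);pickle.dump((s,t,p,q),open("s5.pkl","wb"))
E
```

```text
t 11.4167 pos [ 0.438  -0.3755  0.1445] F [ 1.19 -1.18  0.33] gap 0.42 0.0 q [-0.9   0.57  1.64 -0.    0.92 -0.85]
shift/500 now-axes [0.0113 0.169  0.1299] turn/360 [ 0.0009  0.001  -0.0004]
[331, 214] [342, 221]
```

View pics/c5.png

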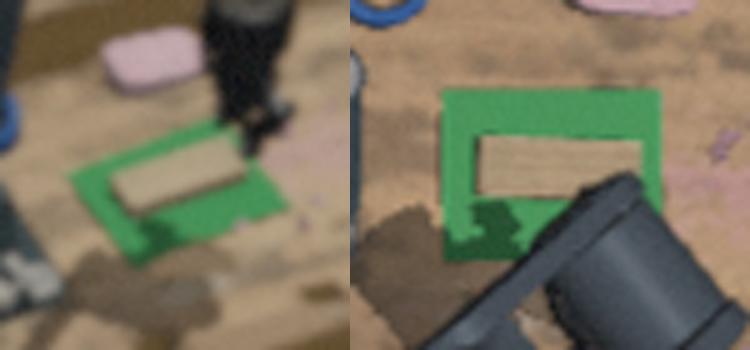

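The offcut now lies flat on the mat; in the top half of the crop its corners are about (481,137), (643,142) and (478,194).

```bash
python3 - <<'E'
from h import *
s,t,p,q=pickle.load(open("s5.pkl","rb"))
f=lambda c:(np.array(c)-[350,0]+.5)/5-.5+np.array(q)-[40,35]
w=unproj(t,f([(481,137),(643,142),(478,194)]),.024)[:,:2];print(w.round(4),"c",((w[1]+w[2])/2).round(4),np.degrees(np.arctan2(*(w[0]-w[1])[::-1])),np.linalg.norm(w[0]-w[1]),np.linalg.norm(w[0]-w[2]))
E
```

```text
[[ 0.5507 -0.3208]
 [ 0.5458 -0.441 ]
 [ 0.5083 -0.3179]] c [ 0.5271 -0.3795] 87.6549674606409 0.12031403218669498 0.04243345204222522
```

Call:
{"method": "servo_tool", "body": {"commands": [0, 0.03, 0, 0, 0, 0, 1, 0, 0.05, 0, 0, 0, 0, 1, 0.001, 0.05, 0.02, 0, 0, 0, 1, 0, 0.035, 0.03, 0, 0, 0, 1, 0, 0.013, 0.03, 0, 0, 0, 1, 0, 0, 0.03, 0, 0, 0, 1, 0, 0, 0.03, 0, 0, 0, 1, 0, 0, 0, 0, 0, 0, 1, 0, 0, 0, 0, 0, 0, 1, 0, 0, 0, 0, 0, 0, 1]}}

```text
t: 12.35
tcp_pos: [0.5266, -0.3773, 0.0689]
tool_rot: [0.726, 0.688, -0.0, -0.0]
force: [0.2, 0.2, 0.7]
finger_gap: 1.0
gripper_force: 0.0
```

```bash
python3 st.py .527 -.3795 .0095 -2.6
```

```text
t 12.35 pos [ 0.5266 -0.3773  0.0689] F [0.19 0.22 0.66] gap 1.0 0.0 q [-0.79  0.76  1.49 -0.    0.89 -0.74]
shift/500 now-axes [-0.0044  0.0012  0.1187] turn/360 [-0.0001 -0.0001 -0.0012]
```

Call:
{"method": "servo_tool", "body": {"commands": [-0.004, 0.001, 0.03, 0, 0, -0.001, 1, 0, 0, 0.04, 0, 0, 0, 1, 0, 0, 0.03, 0, 0, 0, 1, 0, 0, 0.016, 0, 0, 0, 1, 0, 0, 0, 0, 0, 0, 1, 0, 0, 0, 0, 0, 0, 0, 0, 0, 0, 0, 0, 0, -1, 0, 0, 0, 0, 0, 0, -1, 0, 0, 0, 0, 0, 0, -1, 0, 0, 0, 0, 0, 0, -1, 0, 0, 0, 0, 0, 0, -1, 0, 0, 0, 0, 0, 0, -1], "force": 40}}

```text
t: 13.35
tcp_pos: [0.5278, -0.3802, 0.0127]
tool_rot: [0.723, 0.69, 0.0, 0.001]
force: [-0.1, -0.0, 6.1]
finger_gap: 0.514
gripper_force: 42.6
```

```bash
python3 st.py .527 -.3795 .0095 -2.6
```

```text
t 13.35 pos [ 0.5278 -0.3802  0.0127] F [-0.14 -0.01  6.07] gap 0.514 42.605777978897095 q [-0.8   0.84  1.5  -0.    0.79 -0.75]
shift/500 now-axes [ 0.0014 -0.0017  0.0064] turn/360 [ 0.0003  0.0003 -0.0002]
```

Call:
{"method": "servo_tool", "body": {"commands": [0, 0, -0.02, 0, 0, 0, -1, 0, 0, -0.05, 0, 0, 0, -1, 0, 0, -0.07, 0, 0, -0.004, -1, 0, 0, -0.07, 0, 0, -0.004, -1, 0, 0, -0.07, 0, 0, -0.0041, -1, 0, 0, -0.05, 0, 0, 0, -1, 0, 0, -0.03, 0, 0, 0, -1, 0, 0, 0, 0, 0, 0, -1]}}

```text
t: 14.02
tcp_pos: [0.5287, -0.381, 0.1962]
tool_rot: [0.697, 0.717, -0.0, 0.004]
force: [-0.2, -1.0, 1.1]
finger_gap: 0.51
gripper_force: 41.9
```

```bash
python3 st.py .5008 .239 .195 1.75
```

```text
t 14.0167 pos [ 0.5287 -0.381   0.1962] F [-0.21 -1.04  1.07] gap 0.51 41.942771673202515 q [-0.8   0.6   1.4   0.    1.13 -0.83]
shift/500 now-axes [ 1.2411 -0.0192 -0.0055] turn/360 [ 0.0009  0.001  -0.0002]
```

Call:
{"method": "servo_tool", "body": {"commands": [0.03, 0, 0, 0, 0, 0, -1, 0.06, 0, 0, 0, 0, 0, -1, 0.075, -0.001, 0, 0, 0, 0, -1, 0.075, -0.001, 0, 0, 0, 0, -1, 0.075, -0.001, 0, 0, 0, 0, -1, 0.075, -0.001, 0, 0, 0, 0, -1, 0.075, -0.001, 0, 0, 0, 0, -1, 0.075, -0.001, 0, 0, 0, 0, -1, 0.075, -0.001, 0, 0, 0, 0, -1, 0.075, -0.001, 0, 0, 0, 0, -1, 0.075, -0.001, 0, 0, 0, 0, -1, 0.075, -0.001, 0, 0, 0, 0, -1]}}

```text
t: 15.02
tcp_pos: [0.5067, 0.0429, 0.1893]
tool_rot: [0.697, 0.717, -0.002, -0.002]
force: [0.1, 0.5, -0.9]
finger_gap: 0.513
gripper_force: 41.9
```

Call:
{"method": "servo_tool", "body": {"commands": [0.075, -0.001, 0, 0, 0, 0, -1, 0.075, -0.001, 0, 0, 0, 0, -1, 0.075, -0.001, 0, 0, 0, 0, -1, 0.07, -0.001, 0, 0, 0, 0, -1, 0.06, 0, 0, 0, 0, 0, -1, 0.03, 0, 0, 0, 0, 0, -1, 0.014, 0, 0, 0, 0, 0, -1, 0, 0, 0, 0, 0, 0, -1, 0, 0, 0, 0, 0, 0, -1, 0, 0, 0, 0, 0, 0, -1]}}

```text
t: 15.85
tcp_pos: [0.5012, 0.2384, 0.1906]
tool_rot: [0.697, 0.717, -0.001, -0.0]
force: [1.1, -0.4, -0.8]
finger_gap: 0.512
gripper_force: 41.9
```

```bash
python3 st.py .5008 .239 .06 1.75;python3 - <<'E'
from h import *
from station import manip
s=manip.snapshot("scene");t=manip.snapshot("top");p=[int(v) for v in proj(s,[.5,.24,.1])[0]]
q=[int(v) for v in proj(t,[.5,.24,.1])[0]];print(p,q)
im=np.hstack([crop(s,p[0]-35,p[1]-35,p[0]+35,p[1]+35,5),crop(t,q[0]-40,q[1]-35,q[0]+40,q[1]+35,5)])
cv2.imwrite("pics/c6.png",im)
E
```

```text
t 15.85 pos [0.5012 0.2384 0.1906] F [ 1.06 -0.35 -0.77] gap 0.512 41.93512558937073 q [ 0.24  0.49  1.65 -0.    1.01  0.21]
shift/500 now-axes [ 1.400e-03 -2.000e-04  2.611e-01] turn/360 [-0.0003  0.0001 -0.0004]
[204, 255] [172, 227]
```

View pics/c6.png

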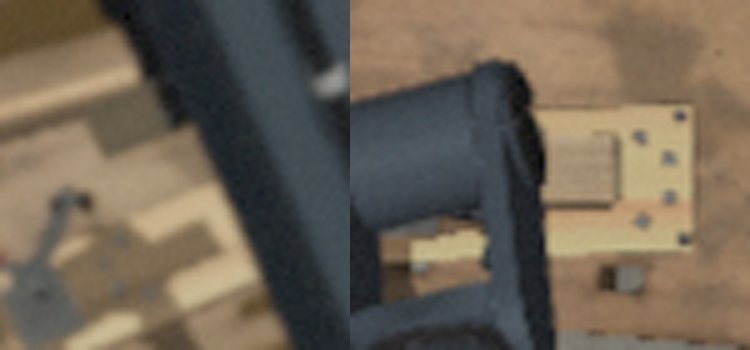

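The top view shows the right end of the held offcut at crop x≈615 (rows 137 to 205), above the bed between the pins.

```bash
python3 - <<'E'
from h import *
t=pickle.load(open("s0.pkl","rb"))["top"];f=lambda c:(np.array(c)-[350,0]+.5)/5-.5+np.array([172,227])-[40,35]
print(unproj(t,f([(616,137),(613,205)]),.202).round(4), unproj(t,f([(616,137),(613,205)]),.19).round(4))
E
```

```text
[[0.5244 0.1791 0.202 ]
 [0.4784 0.181  0.202 ]] [[0.525  0.1812 0.19  ]
 [0.4787 0.1831 0.19  ]]
```

Call:
{"method": "servo_tool", "body": {"commands": [-0.001, 0, 0.03, 0, 0, 0, -1, 0, 0, 0.06, 0, 0, 0, -1, 0, 0, 0.07, 0, 0, 0, -1, 0, 0, 0.06, 0, 0, 0, -1, 0, 0, 0.04, 0, 0, 0, -1, 0, 0, 0.02, 0, 0, 0, -1, 0, 0, 0, 0, 0, 0, -1, 0, 0, 0, 0, 0, 0, -1, 0, 0, 0, 0, 0, 0, -1]}}

```text
t: 16.7
tcp_pos: [0.5032, 0.2391, 0.0526]
tool_rot: [0.697, 0.717, 0.001, 0.001]
force: [-0.2, 0.4, -0.1]
finger_gap: 0.512
gripper_force: 41.9
```

```bash
python3 st.py .5008 .238 .0197 1.75
```

```text
t 16.7 pos [0.5032 0.2391 0.0526] F [-0.16  0.44 -0.14] gap 0.512 41.936434507369995 q [ 0.24  0.7   1.74 -0.    0.7   0.21]
shift/500 now-axes [-0.002  -0.005   0.0658] turn/360 [ 0.0004 -0.0001 -0.0003]
```

Call:
{"method": "servo_tool", "body": {"commands": [-0.002, -0.003, 0.01, 0, 0, 0, -1, 0, 0, 0.015, 0, 0, 0, -1, 0, 0, 0.015, 0, 0, 0, -1, 0, 0, 0.008, 0, 0, 0, -1, 0, 0, 0.006, 0, 0, 0, -1, 0, 0, 0.004, 0, 0, 0, -1, 0, 0, 0, 0, 0, 0, -1, 0, 0, 0, 0, 0, 0, -1]}}

```text
t: 17.37
tcp_pos: [0.5004, 0.2381, 0.0221]
tool_rot: [0.697, 0.717, -0.0, -0.0]
force: [0.3, 0.3, -0.5]
finger_gap: 0.51
gripper_force: 41.9
```

```bash
python3 st.py .5008 .238 .0197 1.75
```

```text
t 17.3667 pos [0.5004 0.2381 0.0221] F [ 0.29  0.26 -0.49] gap 0.51 41.93711757659912 q [0.24 0.76 1.75 0.   0.63 0.21]
shift/500 now-axes [-0.0002  0.0008  0.0048] turn/360 [-0.      0.     -0.0002]
```

No side forces, so it is between the pins. Down a little more, then release.

Call:
{"method": "servo_tool", "body": {"commands": [0, 0, 0.003, 0, 0, 0, -1, 0, 0, 0.003, 0, 0, 0, -1, 0, 0, 0, 0, 0, 0, -1, 0, 0, 0, 0, 0, 0, -1]}}

```text
t: 17.7
tcp_pos: [0.5007, 0.2382, 0.0196]
tool_rot: [0.697, 0.717, 0.0, 0.0]
force: [0.0, 0.3, 1.9]
finger_gap: 0.509
gripper_force: 42.2
```

Call:
{"method": "servo_tool", "body": {"commands": [0, 0, 0, 0, 0, 0, 0.2, 0, 0, 0, 0, 0, 0, 0.5, 0, 0, 0, 0, 0, 0, 0.5, 0, 0, 0, 0, 0, 0, 0.5, 0, 0, -0.02, 0, 0, 0, 0.5, 0, 0, -0.05, 0, 0, 0, 0.5, 0, 0, -0.07, 0, 0, 0, 0.5, 0, 0, -0.08, 0, 0, 0, 0.5, 0, 0, -0.08, 0, 0, 0, 0.5, 0, 0, -0.07, 0, 0, 0, 0.5, 0, 0, -0.05, 0, 0, 0, -1, 0, 0, 0, 0, 0, 0, -1]}}

```text
t: 18.7
tcp_pos: [0.5038, 0.2391, 0.2362]
tool_rot: [0.697, 0.717, 0.006, 0.004]
force: [0.4, 0.2, 0.4]
finger_gap: 0.477
gripper_force: 0.0
```

```bash
python3 st.py .4951 .47 .23 1.75;python3 - <<'E'
from h import *
from station import manip
s=manip.snapshot("scene");t=manip.snapshot("top");p=[int(v) for v in proj(s,[.5,.24,.03])[0]]
q=[int(v) for v in proj(t,[.5,.27,.03])[0]];print(p,q)
im=np.hstack([crop(s,p[0]-35,p[1]-35,p[0]+35,p[1]+35,5),crop(t,q[0]-40,q[1]-35,q[0]+40,q[1]+35,5)])
cv2.imwrite("pics/c7.png",im)
E
```

```text
t 18.7 pos [0.5038 0.2391 0.2362] F [0.38 0.16 0.44] gap 0.477 0.0 q [0.24 0.43 1.61 0.   1.1  0.21]
shift/500 now-axes [ 0.4622 -0.0039  0.0137] turn/360 [ 0.0021 -0.0005 -0.0002]
[206, 265] [168, 228]
```

View pics/c7.png

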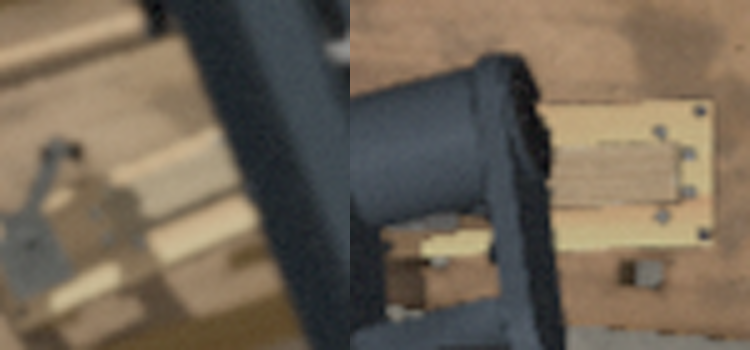

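The offcut lies in the bed between the pins, its right end at crop (678,173) just inside the end pins. Now the lever, from its far side with the fingers shut.

Call:
{"method": "servo_tool", "body": {"commands": [0.03, 0, 0, 0, 0, 0, -1, 0.06, 0, 0, 0, 0, 0, -1, 0.07, 0, 0, 0, 0, 0, -1, 0.07, 0, 0, 0, 0, 0, -1, 0.07, 0, 0, 0, 0, 0, -1, 0.07, 0, 0, 0, 0, 0, -1, 0.06, 0, 0, 0, 0, 0, -1, 0.05, 0, 0, 0, 0, 0, -1, 0.032, 0, 0, 0, 0, 0, -1, 0, 0, 0, 0, 0, 0, -1, 0, 0, 0, 0, 0, 0, -1]}}

```text
t: 19.72
tcp_pos: [0.4915, 0.4936, 0.2266]
tool_rot: [0.696, 0.718, -0.002, -0.0]
force: [0.3, -0.3, 0.7]
finger_gap: -0.001
gripper_force: 0.0
```

Call:
{"method": "servo_tool", "body": {"commands": [0, 0, 0.03, 0, 0, 0, -1, 0, 0, 0.06, 0, 0, 0, -1, 0, 0, 0.06, 0, 0, 0, -1, 0, 0, 0.04, 0, 0, 0, -1, 0, 0, 0.01, 0, 0, 0, -1, 0, 0, 0, 0, 0, 0, -1, 0, 0, 0, 0, 0, 0, -1]}}

```text
t: 20.3
tcp_pos: [0.4935, 0.4932, 0.1296]
tool_rot: [0.697, 0.717, -0.0, 0.0]
force: [0.2, -0.2, 0.6]
finger_gap: 0.001
gripper_force: 0.0
```

```bash
python3 st.py .4967 .37 .13 1.75
```

```text
t 20.3 pos [0.4935 0.4932 0.1296] F [ 0.25 -0.2   0.56] gap 0.001 0.0 q [ 0.63  0.74  1.32 -0.    1.09  0.6 ]
shift/500 now-axes [-0.2465 -0.0005 -0.0007] turn/360 [ 0.      0.     -0.0004]
```

Call:
{"method": "servo_tool", "body": {"commands": [-0.02, 0, 0, 0, 0, 0, -1, -0.03, 0, 0, 0, 0, 0, -1, -0.02, 0, 0, 0, 0, 0, -1, -0.016, 0, 0, 0, 0, 0, -1, -0.016, 0, 0, 0, 0, 0, -1, -0.016, 0, 0, 0, 0, 0, -1, -0.016, 0, 0, 0, 0, 0, -1, -0.016, 0, 0, 0, 0, 0, -1, -0.016, 0, 0, 0, 0, 0, -1, -0.016, 0, 0, 0, 0, 0, -1, -0.016, 0, 0, 0, 0, 0, -1, -0.016, 0, 0, 0, 0, 0, -1]}}

```text
t: 21.3
tcp_pos: [0.4956, 0.3855, 0.1287]
tool_rot: [0.697, 0.717, -0.001, -0.0]
force: [0.4, 0.1, -0.3]
finger_gap: 0.002
gripper_force: 0.3
```

Call:
{"method": "servo_tool", "body": {"commands": [-0.016, 0, 0, 0, 0, 0, -1, -0.016, 0, 0, 0, 0, 0, -1, -0.012, 0, 0, 0, 0, 0, -1, -0.01, 0, 0, 0, 0, 0, -1, 0, 0, 0, 0, 0, 0, -1]}}

```text
t: 21.72
tcp_pos: [0.4967, 0.3587, 0.1291]
tool_rot: [0.697, 0.717, -0.001, -0.0]
force: [0.4, -0.3, 0.4]
finger_gap: 0.0
gripper_force: 0.0
```

Call:
{"method": "servo_tool", "body": {"commands": [0.02, 0, 0, 0, 0, 0, -1, 0.06, 0, 0, 0, 0, 0, -1, 0.07, 0, -0.02, 0, 0, 0, -1, 0.06, 0, -0.06, 0, 0, 0, -1, 0.05, 0, -0.06, 0, 0, 0, -1, 0.05, 0, -0.06, 0, 0, 0, -1, 0.05, 0, 0, 0, 0, 0, -1, 0, 0, 0, 0, 0, 0, -1, 0, 0, 0, 0, 0, 0, -1]}}

```text
t: 22.47
tcp_pos: [0.4903, 0.5415, 0.2287]
tool_rot: [0.696, 0.718, 0.0, 0.0]
force: [-0.9, 0.0, -0.6]
finger_gap: 0.001
gripper_force: 0.0
```

```bash
python3 st.py .4967 .37 .13 1.75;python3 - <<'E'
from h import *
from station import manip
s=manip.snapshot("scene");t=manip.snapshot("top");p=[int(v) for v in proj(s,[.5,.24,.03])[0]]
q=[int(v) for v in proj(t,[.5,.27,.03])[0]]
im=np.vstack([crop(s,p[0]-45,p[1]-25,p[0]+70,p[1]+25,6),crop(t,q[0]-45,q[1]-25,q[0]+70,q[1]+25,6)])
cv2.imwrite("pics/c8.png",im);print(im.shape)
E
```

```text
t 22.4667 pos [0.4903 0.5415 0.2287] F [-0.87  0.01 -0.6 ] gap 0.001 0.0 q [0.68 0.68 1.14 0.   1.32 0.65]
shift/500 now-axes [-0.3434  0.0015  0.1973] turn/360 [ 0.0001 -0.0001  0.0003]
(600, 690, 3)
```

View pics/c8.png

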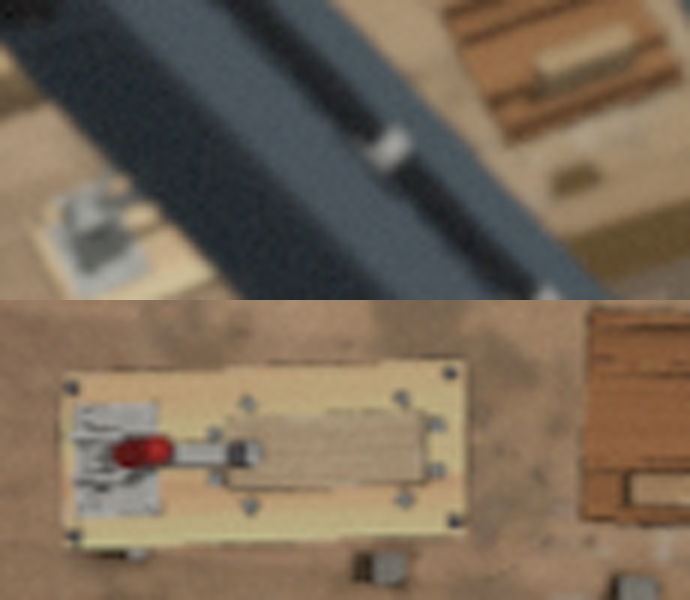

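The picture shows the lever across, with the red grip at (143,451) and the foot on the offcut at (245,453). The offcut lies flat between the pins and the short one is still in the rack at (660,490).

```bash
python3 -c "
from station import manip
print(manip.sign_off())"
```

```text
the job is handed in; nothing more can be done
None
```

The long offcut was laid flat on the green mat, then set flat between the jig's pins and clamped with the red lever; the short offcut is still in the rack, and I handed the job in at about 22.5 s of the 58 s.

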